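# Put the thicker dough punch away in its graded storage block

### The job

Two dough punches stand on the worktop; the thicker one is to be put away. Find the hole in the wooden storage block that matches its barrel, feel it gently into that hole and press it home until its collar lies flat on the block; never force it, and leave the thinner punch and the other things where they are.

Things in the scene. Friction and masses are not known exactly. Their poses are not given: they have to be found in the camera images.
- thick_punch_mid (a point): Centre of the thicker dough punch, to be put away, standing upright: round steel barrel 26 mm in diameter, 40 mm long, foot edge broken by 1 mm; above it a round steel collar 39 mm wide, 5 mm thick; on top a flat-sided black grip 40 mm high, 38 mm along its x, 24 mm thick along its y (take it across the 24 mm). 85 mm tall, about 0.14 kg. The point is 42.5 mm above the foot, z up.
- thin_punch: The thinner dough punch, to be left, standing upright: round steel barrel 21 mm in diameter, 40 mm long, foot edge broken by 1 mm; above it a round steel collar 39 mm wide, 5 mm thick; on top a flat-sided black grip 40 mm high, 38 mm along its x, 24 mm thick along its y (take it across the 24 mm). 85 mm tall, about 0.14 kg. Origin: centre of the foot.
- tray: Dark wooden tray fixed to the worktop, 66 mm along its x, 257 mm along its y, lips 18 mm high; origin at the centre of its underside, z up. In it lies the light wooden storage block, 52 mm along x, 206 mm along y, its flat top face 56 mm above the tray's underside.
- tray_row (a point): Point of the tray (it moves with the tray, not with the block) at the height of the block's top face, where the middle of the row of bores is when the block is centred in the tray. Four blind bores 46 mm deep in a row along y, at x = 0: diameters 18, 23, 28, 33 mm at y = -72, -24, +24, +72 mm. Each is 2 mm wider than its punch; mouths without lead-in. Axes as the tray.
- tray_end (a point): Top of the tray's +y end lip, in the middle. The block has play in the tray: it was left anywhere up to 18 mm either way along y (none along x), and no pose shows where. It drags at about 6 N: it stays under a light touch, and a punch whose foot has found the edge of a bore draws it along as it enters.
- tray_catch (a point): Point of the tray at the height of the sprung balls, under tray_row. In the +x wall of each bore, 20 mm below the top face, a sprung steel ball stands 3 mm proud. It yields to a push of 5 to 12 N on the punch that fits and grips the barrel, so the punch must be pressed home. Home, the collar rests on the top face: the punch's centre is 2.5 mm above that face.
- shaker: a sugar shaker, 44 mm across, 90 mm high, a bystander
- cup: a mug, 95 mm high, a bystander
- scraper: a dough scraper lying flat, 92 x 112 mm, a bystander
- roll: a dark poppy-seed roll, 124 x 76 x 38 mm, a bystander
Not all that is in view belongs to the job. Leave any yellow look-alike of the part that bears thick_punch_mid alone.

How it is judged:
On the way, in this order (a step that is already met when the one before it is completed fails the run):
1. the thicker punch is lifted off the worktop (height (world z) of thick_punch_mid above 0.08 m), for 0.2 s.
2. its barrel has entered the matching bore, by at least 5 mm (y of thick_punch_mid in the frame of tray between 0.004 and 0.044 m and x of thick_punch_mid in the frame of tray between -0.008 and 0.008 m and z of thick_punch_mid in the frame of tray below 0.0935 m and angle between thick_punch_mid's own z axis and vertical below 0.15 rad), for 0.1 s.
At the end, for the whole second after the job is handed in: The thicker punch stands at rest and upright (within 0.06 rad) in the 28 mm bore (its centre within 20 mm of that bore's middle place along the tray's y and within 8 mm across), its collar down on the block's top face within 2 mm, and released (y of thick_punch_mid in the frame of tray between 0.004 and 0.044 m and x of thick_punch_mid in the frame of tray between -0.008 and 0.008 m and z of thick_punch_mid in the frame of tray below 0.0605 m and angle between thick_punch_mid's own z axis and vertical below 0.06 rad and linear speed of thick_punch below 0.02 m/s); the robot touches nothing.
It fails at once if the thicker punch is forced against the block or tray: all contact forces on it there, the clamp of the ball and bore included (some 20 N), add up to more than 60 N (contact force between thick_punch and tray above 60 N).
It fails at once if the thinner punch is moved by more than 30 mm or knocked over (distance of thin_punch from where it was at the start of the episode above 0.03 m or angle between thin_punch's own z axis and vertical above 0.5 rad).
It fails at once if the sugar shaker is moved by more than 30 mm or knocked over (distance of shaker from where it was at the start of the episode above 0.03 m or angle between shaker's own z axis and vertical above 0.5 rad).
It fails at once if the mug is moved by more than 30 mm or knocked over (distance of cup from where it was at the start of the episode above 0.03 m or angle between cup's own z axis and vertical above 0.5 rad).
It fails at once if the scraper or the poppy-seed roll is moved by more than 30 mm (distance of any of scraper, roll from where it was at the start of the episode above 0.03 m).
It also fails if it takes over 48 s, if anything falls off the work surface, if the arm or the gripper's body presses on something with over 40 N, if the wrist force passes 120 N, or if a joint passes its speed limit or range.

### The arm

A 6-joint arm with a two-finger parallel gripper is mounted at the origin on a cart in front of the work surface, level with it; the furniture and walls round the work are solid. World frame = base frame: x ahead of the robot, y to its left, z up, the work surface at z = 0. Lengths are in m, angles in rad, forces in N, time in s.
With the tool pointing down it reaches from about 0.35 to 0.975 m from the base axis. Payload 4.9 kg.
Tool frame: the origin (TCP) lies midway between the tips of the shut fingers; the grasp point (between the pads) lies 19 mm behind it; z points along the fingers, y is the direction in which the jaws open and shut (so a half turn about z gives the same grasp; the last joint's range is limited). The gripper opens to 85 mm and grips with 20 to 120 N. Pads are 22 mm wide; open, the fingers measure 114 mm over their backs; the gripper's body (76 mm by 85 mm) begins 54 mm behind the grasp point. The pads swing forward as they close: fully open they stand 13 mm farther back than shut.
Start: joints at [1.162, 0.053, 1.613, -0, 1.476, -0.119], TCP at [0.179, 0.599, 0.205] pointing down, gripper open.
Joint ranges: [-3.01, 3.01], [-1.01, 2.22], [0.06, 2.58], [-1.02, 4.17], [0.09, 2.62], [-3.14, 3.14]. Speed limits (rad/s): [2.57, 2.57, 3.14, 3.14, 3.14, 3.14].

### API

Orientations are given as a unit quaternion [w, x, y, z].
In Python, from plant import state, grab_frame, camera_params, job_done, boxes_of gives the robot as it stands.
- The arm moves only by the tool step_arm, never from a script. Its argument "steps" is a list of rows, each a list of 4 numbers: the shift along the tool's x, y, z in mm, then the turn about the tool's z in degrees. A call has 1 to 8 rows; each row shifts and turns the pose as measured when the row begins, along the tool's axes as they then stand; what a row does not reach is not made up. A row lasts 1/10 s, in which the tool goes at most 50 mm and 8.59 degrees, less where a joint would pass 70% of its speed; a pose out of reach is approached as far as the arm can. A call is refused whole if a number of a shift passes 50 or a number of a turn 8.59, either way. A call with a gripper value outside its range is refused whole. "claw" is the opening in per cent of the stroke, from 0 (shut) to 100 (fully open), set as the call begins (left out, the last holds). The fingers move at their own pace and stop on an object; the grip force is fixed at half the most. Time passes only in rows, so rows that do not move let the fingers close. It gives the time, the measured TCP pose, the force and the opening at its end, in the units of the state.
- state(): the state, without advancing time (a new reading comes with each control period).
- grab_frame(name): name is "scene" or "top" or "wrist"; returns (picture, depth): 480x640x3 uint8, red, green, blue; 480x640 float32, m along the optical axis (not along the pixel's ray), 0 where there is no reading.
- camera_params(name): a dict with "mtx" (3x3 intrinsics, pixels), "k1" (the pictures are not rectified: a ray, as slopes to the right and down, at radius r is drawn at 1 + k1 r^2 times it, then the intrinsics apply), "extrinsics" (4x4, takes a point from camera to world coordinates); the wrist camera has in their place "T_tool_cam" (4x4, takes a point from camera to tool coordinates, whose origin is the TCP and whose axes are the flange's). Camera axes: x right, y down, z forward; pixel columns grow to the right and rows downward; lengths in m; the calibration is good to about 2 mm. A picture is of the moment at which its call begins: read the wrist's pose just before it. camera_params takes no time and is no camera call.
- job_done(): hands the job in, once; it reports no verdict.
Trained networks look in the newest picture that a camera, given by its name, has taken for a name from the list of things; names that differ only in an ending like _2 or _b are one class to them, and where a whole thing is asked for, a point or a joint stands for the part that bears it (a point fixed in the world has none). Each returns a list of dicts, best first, with "p" (0 to 1); they miss things now and then, are a little off and sometimes report something else, mostly with a low value. They report only what shows in the picture. A call takes as long as a camera call. They do not tell look-alikes from the thing itself.
- boxes_of(camera, label): "box" ([left, top, width, height] in pixels, round what is visible of it).
The state is a dict: "time": time; "joint_pos": joint angles; "joint_vel": joint speeds; "joint_efforts": joint torques, N m; "tool_pos": TCP position; "tool_rot": TCP orientation; "contact_force": force on the tool from outside, world axes, zero at the start; "ft_torque": the same for the moment, N m; "gripper_width": opening from 0.0 (shut) to 1.0 (fully open).
Only numpy, scipy, OpenCV 4.12 (cv2) and the standard library are available. Lean on these libraries where they do the work, as an engineer would, in place of code of your own. Each camera call takes 0.05 s, during which the arm holds its last target. There are 200 camera calls.

## Working session

There is one attempt and no reset: what is moved stays moved. The work goes in short steps, Python scripts to look and compute and a tool call to move; the robot and the scene stay as the last step left them, time stands still between calls to the robot, and variables do not carry over. Pictures are saved under pics/ and viewed, about 8 in all and at most 12, crops included, and the job is handed in when it is done.

Besides the shell and the picture viewer there is one more tool, called after "Call:" as a command line: name --pt "numbers of a row" for each row, then --argument value for the rest. step_arm: Moves the arm, as the interface text tells. Its arguments: {"type":"object","properties":{"steps":{"type":"array"},"claw":{"type":"number"}},"required":["steps"]}

```bash
mkdir -p pics; ls; cat > h.py <<'E'
import numpy as np, cv2
from plant import *
def pose():
    s=state(); w,x,y,z=s['tool_rot']; from scipy.spatial.transform import Rotation as R
    T=np.eye(4); T[:3,:3]=R.from_quat([x,y,z,w]).as_matrix(); T[:3,3]=s['tool_pos']; return T
def ext(name,T=None):
    c=camera_params(name); return c, (c['extrinsics'] if 'extrinsics' in c else T@np.array(c['T_tool_cam']))
def rays(c,uv):
    K=np.array(c['mtx']); uv=np.atleast_2d(np.float64(uv)); d=np.c_[(uv[:,0]-K[0,2])/K[0,0],(uv[:,1]-K[1,2])/K[1,1]]
    n=d.copy()
    for _ in range(10): n=d/(1+c['k1']*(n**2).sum(1,keepdims=True))
    return np.c_[n,np.ones(len(n))]
def at_depth(c,E,uv,z):
    E=np.array(E); return (rays(c,uv)*np.reshape(z,(-1,1)))@E[:3,:3].T+E[:3,3]
def at_height(c,E,uv,h):
    E=np.array(E); d=rays(c,uv)@E[:3,:3].T; return E[:3,3]+d*((h-E[2,3])/d[:,2:])
def proj(c,E,P):
    E=np.array(E); q=(np.atleast_2d(P)-E[:3,3])@E[:3,:3]; s=q[:,:2]/q[:,2:]; s=s*(1+c['k1']*(s**2).sum(1,keepdims=True))
    K=np.array(c['mtx']); return s*[K[0,0],K[1,1]]+[K[0,2],K[1,2]]
def cloud(c,E,D):
    v,u=np.mgrid[:480,:640]; return at_depth(c,E,np.c_[u.ravel(),v.ravel()],D.ravel()).reshape(480,640,3)
def save(n,im,): cv2.imwrite('pics/'+n+'.png',im[...,::-1])
E
python3 - <<'E'
from h import *
for n in ('scene','top'):
    im,D=grab_frame(n); save(n+'0',im); np.save(n+'D.npy',D); np.save(n+'I.npy',im)
    c,E=ext(n); print(n,np.round(E,2).tolist(),c['mtx'][0][0])
    for l in ['thick_punch_mid','thin_punch','tray','shaker','cup','scraper','roll']:
        for b in boxes_of(n,l)[:3]:
            x,y,w,h=b['box']; uv=[x+w/2,y+h/2]; d=D[int(uv[1]),int(uv[0])]
            print(l,round(b['p'],2),np.round(b['box']).tolist(),np.round(at_depth(c,E,uv,d),3).tolist())
E
```

```text
pics
scene [[-0.67, -0.56, 0.49, 0.08], [-0.74, 0.5, -0.45, 0.39], [0.0, -0.66, -0.75, 0.76], [0.0, 0.0, 0.0, 1.0]] 435.76668746260833
thick_punch_mid 0.94 [263.0, 304.0, 24.0, 34.0] [[0.437, 0.172, 0.065]]
thick_punch_mid 0.81 [213.0, 276.0, 23.0, 37.0] [[0.536, 0.212, 0.083]]
thick_punch_mid 0.78 [259.0, 258.0, 26.0, 37.0] [[0.528, 0.11, 0.055]]
thin_punch 0.75 [171.0, 308.0, 26.0, 35.0] [[0.534, 0.301, 0.075]]
shaker 0.82 [363.0, 144.0, 19.0, 38.0] [[0.635, -0.293, 0.06]]
cup 0.93 [395.0, 128.0, 40.0, 49.0] [[0.569, -0.375, 0.089]]
scraper 0.71 [175.0, 380.0, 60.0, 74.0] [[0.399, 0.358, 0.008]]
roll 0.96 [219.0, 229.0, 56.0, 33.0] [[0.643, 0.09, 0.033]]
top [[-0.18, -0.94, 0.28, 0.06], [-0.98, 0.17, -0.05, 0.04], [0.0, -0.29, -0.96, 1.64], [0.0, 0.0, 0.0, 1.0]] 583.5725181643531
thick_punch_mid 0.62 [250.0, 276.0, 18.0, 16.0] [[0.441, 0.161, 0.079]]
thick_punch_mid 0.59 [264.0, 240.0, 20.0, 18.0] [[0.527, 0.106, 0.09]]
thick_punch_mid 0.59 [233.0, 245.0, 14.0, 15.0] [[0.537, 0.201, 0.08]]
thin_punch 0.57 [205.0, 249.0, 10.0, 13.0] [[0.544, 0.284, 0.082]]
tray 0.61 [313.0, 245.0, 90.0, 35.0] [[0.458, -0.12, 0.054]]
shaker 0.72 [401.0, 186.0, 16.0, 19.0] [[0.624, -0.302, 0.071]]
shaker 0.32 [314.0, 248.0, 90.0, 32.0] [[0.453, -0.122, 0.06]]
cup 0.75 [200.0, 247.0, 16.0, 16.0] [[0.544, 0.287, 0.088]]
cup 0.6 [433.0, 177.0, 35.0, 44.0] [[0.599, -0.422, 0.055]]
cup 0.22 [267.0, 240.0, 16.0, 21.0] [[0.526, 0.103, 0.078]]
scraper 0.84 [170.0, 287.0, 55.0, 54.0] [[0.4, 0.349, 0.015]]
scraper 0.31 [203.0, 246.0, 12.0, 17.0] [[0.549, 0.288, 0.073]]
scraper 0.31 [315.0, 244.0, 88.0, 37.0] [[0.459, -0.122, 0.055]]
roll 0.73 [256.0, 204.0, 43.0, 24.0] [[0.648, 0.083, 0.023]]
roll 0.42 [432.0, 176.0, 35.0, 43.0] [[0.605, -0.419, 0.053]]
```

```bash
python3 - <<'E'
import numpy as np,cv2
a=np.load('sceneI.npy')[230:400,150:330]; b=np.load('topI.npy')[190:340,170:480]
cv2.imwrite('pics/sc1.png',cv2.resize(a,None,fx=3.5,fy=3.5,interpolation=3)[...,::-1])
cv2.imwrite('pics/tc1.png',cv2.resize(b,None,fx=2.58,fy=2.58,interpolation=3)[...,::-1])
E
```

```text
(no output)
```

View pics/sc1.png

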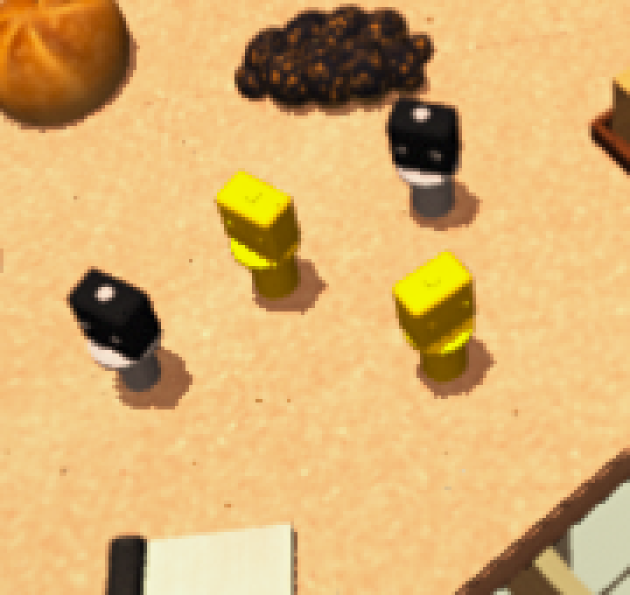

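View pics/tc1.png

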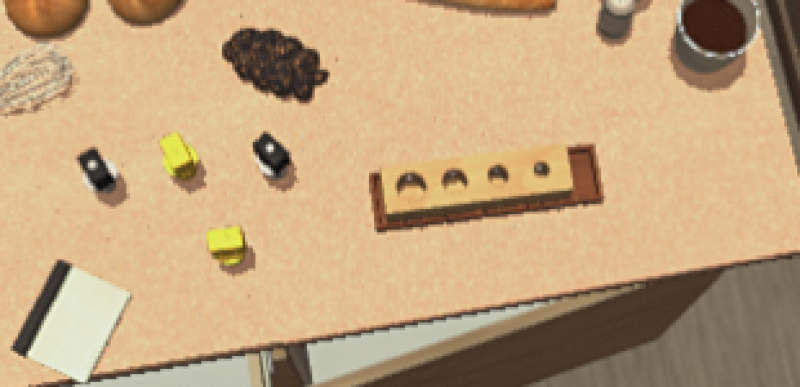

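The scene shows two black punches, at scene pixels (272,276), which looks thicker in the barrel, and (183,326). There are also two yellow look-alikes at (224,294) and (275,321), which I'll leave alone. The tray's 33 mm bore is at its world +y end, and the block is pushed towards +y. Next I'll move over the punches for a wrist view.

```bash
python3 - <<'E'
from h import *
T=pose(); print(np.round(T,3).tolist()); c=camera_params('wrist'); print(np.round(c['T_tool_cam'],3).tolist(), c['mtx'][0][0], state()['time'], state()['gripper_width'])
E
```

```text
[[-0.958, 0.286, 0.0, 0.179], [0.286, 0.958, 0.0, 0.599], [0.0, 0.0, -1.0, 0.205], [0.0, 0.0, 0.0, 1.0]]
[[-0.001, -0.959, -0.284, 0.072], [1.0, -0.001, -0.001, -0.0], [0.0, -0.284, 0.959, -0.169], [0.0, 0.0, 0.0, 1.0]] 396.97759432292844 0.8 0.9989696302217511
```

Call:
step_arm --pt "-38 -28 -9 0" --pt "-38 -28 -9 0" --pt "-38 -28 -9 0" --pt "-38 -28 -9 0" --pt "-38 -28 -9 0" --pt "-38 -28 -9 0" --pt "-38 -28 -9 0" --pt "-38 -28 -9 0"

```text
time: 1.6
tool_pos: [0.4104, 0.2909, 0.278]
tool_rot: [0.0, 0.138, 0.99, -0.0]
contact_force: [0.8, 0.3, 0.4]
gripper_width: 0.999
```

Call:
step_arm --pt "-40 -30 -9 0" --pt "-40 -30 -9 0" --pt "-40 -30 -9 0" --pt "0 0 0 0"

```text
time: 2.0
tool_pos: [0.5017, 0.1687, 0.3073]
tool_rot: [0.003, 0.142, 0.99, 0.0]
contact_force: [1.5, 1.6, 0.3]
gripper_width: 0.998
```

```bash
python3 - <<'E'
from h import *
T=pose(); im,D=grab_frame('wrist'); c,E=ext('wrist',T); np.savez('w1',T=T,im=im,D=D); save('w1',im)
print(np.round(T[:3,3],3).tolist(),state()['time'])
for l in ['thick_punch_mid','thin_punch']:
    for b in boxes_of('wrist',l)[:4]: print(l,round(b['p'],2),np.round(b['box']).tolist())
P=cloud(c,E,D); hsv=cv2.cvtColor(im,cv2.COLOR_RGB2HSV)
m=((P[...,2]>.075)&(P[...,2]<.1)&(D>0)&(im.max(2)<70)).astype(np.uint8)
n,L,st,ce=cv2.connectedComponentsWithStats(m)
for i in range(1,n):
    if st[i,4]<150: continue
    q=P[L==i]; r=cv2.minAreaRect(np.float32(q[:,:2]*1000)); print(st[i].tolist(),np.round(q.mean(0),4),np.round(np.median(q[:,2]),4),np.round(r[0]),np.round(r[1]),r[2], cv2.boxPoints(r).round().tolist())
E
```

```text
[0.502, 0.169, 0.307] 2.05
thick_punch_mid 0.91 [252.0, 209.0, 41.0, 49.0]
thick_punch_mid 0.83 [350.0, 202.0, 40.0, 47.0]
thick_punch_mid 0.66 [282.0, 119.0, 45.0, 34.0]
thin_punch 0.78 [426.0, 178.0, 46.0, 45.0]
[436, 185, 37, 39, 690] [0.5504 0.2933 0.0843] 0.0849 [551. 294.] [36. 23.] 21.85779571533203 [[530.0, 298.0], [539.0, 277.0], [573.0, 290.0], [564.0, 312.0]]
[254, 222, 39, 36, 744] [0.5346 0.1053 0.0845] 0.0851 [536. 104.] [37. 23.] 35.72529602050781 [[514.0, 103.0], [528.0, 84.0], [558.0, 106.0], [544.0, 124.0]]
```

View pics/w1.png

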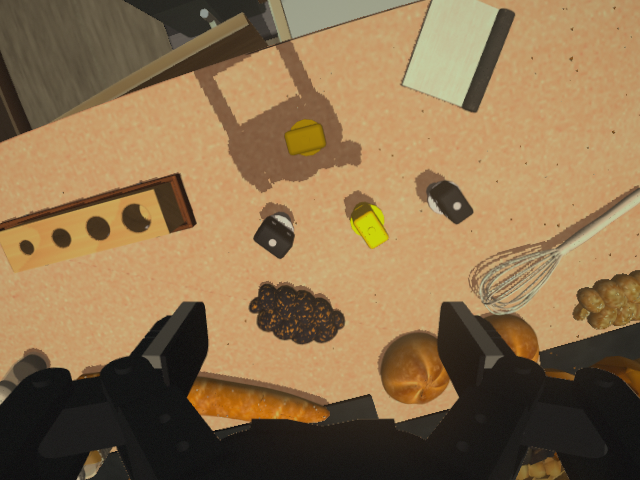

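The thick candidate is at wrist (274,237), world (0.535, 0.105, top 0.085). The thin one is at (450,202). The yellow ones at (305,138) and (370,225) are decoys. I'll measure the barrel widths and confirm in one enlarged crop.

```bash
python3 - <<'E'
from h import *
im=np.load('sceneI.npy'); c,E=ext('scene')
out=[]
for n,p in (('R',(.535,.1045)),('L',(.551,.294))):
    # expected barrel silhouette widths at z=.012, project centre
    u=proj(c,E,[[p[0],p[1],.012],[p[0],p[1],.085]])
    d=np.linalg.norm(np.array(E)[:3,3]-[p[0],p[1],.012]); f=c['mtx'][0][0]
    v=int(round(u[0,1])); x0=int(u[0,0])
    print(n,u.round().tolist(),'px for 26/21:',round(.026*f/d,1),round(.021*f/d,1)); 
    for r in (v-4,v-1): print(r,x0-12,im[r,x0-12:x0+14].sum(1)//3)
    k=im[v-50:v+14,x0-28:x0+36]; out.append(cv2.resize(k,(400,400),interpolation=cv2.INTER_CUBIC))
save('pair',np.hstack(out))
E
```

```text
R [[274.0, 285.0], [271.0, 264.0]] px for 26/21: 12.3 10.0
281 261 [188 188 187 176 153 174 211 223 227 225 225 224 224 225 216 142  85  76
 100 156 189 193 197 195 192 191]
284 261 [193 192 191 194 196 186 113  64  64  68  69  71  69  68  63  62  60  58
  71 107 108 107 141 193 195 192]
L [[190.0, 335.0], [181.0, 314.0]] px for 26/21: 12.8 10.3
331 178 [223 225 227 228 225 222 145  56  19   7   4   8  36  86  78  57  74 104
 108 107 104 117 130 188 194 197]
334 178 [161 144 142 172 199 206 193 176 145  92  74  67  64  58  57  53  49  70
 101 107 105 107 104 100 117 193]
```

View pics/pair.png

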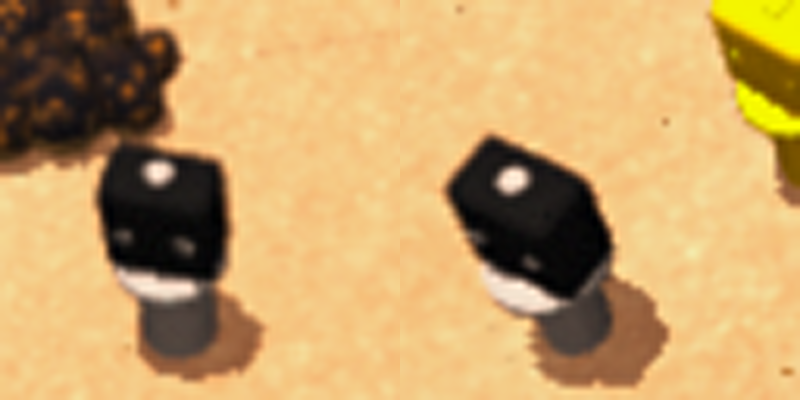

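Call:
step_arm --pt "0 0 10 -7.6" --pt "0 0 10 -7.6" --pt "0 0 10 -7.6" --pt "0 0 10 -7.6" --pt "0 0 10 -7.6" --pt "0 0 10 -7.6" --pt "0 0 10 -7.4" --pt "0 0 0 0" --claw 100

```text
time: 2.95
tool_pos: [0.4895, 0.186, 0.2304]
tool_rot: [-0.0, -0.346, 0.938, 0.002]
contact_force: [-0.7, -0.4, 0.5]
gripper_width: 0.994
```

The left crop (scene 274,285) has a barrel about 12.4 px wide, which is 26 mm, so that's the thick punch. The right crop is about 9.5 px, which is 20–21 mm, so that's the thin one. I'll refine the position from here before reaching.

```bash
cat > grip.py <<'E'
from h import *
T=pose(); im,D=grab_frame('wrist'); c,E=ext('wrist',T); np.savez('w2',T=T,im=im,D=D); save('w2',im)
P=cloud(c,E,D); m=((P[...,2]>.082)&(P[...,2]<.09)&(np.hypot(P[...,0]-.535,P[...,1]-.105)<.03)&(im.max(2)<230)).astype(np.uint8)
q=P[m>0]; r=cv2.minAreaRect(np.float32(q[:,:2]*1000)); print(len(q),np.median(q[:,2]),np.round(r[0],1),np.round(r[1],1),cv2.boxPoints(r).round(1).tolist())
ctr=np.array([r[0][0]/1000,r[0][1]/1000,.05]); b=cv2.boxPoints(r); e=[b[1]-b[0],b[2]-b[1]]; s=min(e,key=np.linalg.norm)
a=np.degrees(np.arctan2(s[1],s[0])); ty=np.degrees(np.arctan2(T[1,1],T[0,1])); da=(a-ty+90)%180-90
print('turn tool z',round(-da,2),'shift tool mm',np.round(1000*T[:3,:3].T@(ctr-T[:3,3]),1), state()['time'])
from scipy.spatial.transform import Rotation as R
T2=T[:3,:3]@R.from_euler('z',-da,degrees=True).as_matrix(); print('after turn',np.round(1000*T2.T@(ctr-T[:3,3]),1))
E
python3 grip.py
```

```text
1273 0.08534041282092036 [536.5 104.1] [37.5 23.8] [[514.4000244140625, 103.0], [528.0999755859375, 83.5999984741211], [558.7000122070312, 105.19999694824219], [545.0, 124.5999984741211]]
turn tool z 5.3 shift tool mm [ 17.5 -93.4 180.1] 3.0
after turn [  8.8 -94.6 180.1]
```

Call:
step_arm --pt "0 0 0 5.3" --pt "4 -40 15 0" --pt "4 -40 15 0" --pt "1 -15 15 0" --pt "0 0 15 0" --pt "0 0 0 0"

```text
time: 3.6
tool_pos: [0.5378, 0.1078, 0.1733]
tool_rot: [0.004, -0.297, 0.955, 0.002]
contact_force: [-0.3, -0.0, 0.2]
gripper_width: 0.999
```

```bash
python3 - <<'E'
from h import *
T=pose(); print(np.round(1000*T[:3,:3].T@(np.array([.5365,.1041,.05])-T[:3,3]),1),np.degrees(np.arctan2(T[1,1],T[0,1]))%180, np.degrees(np.arctan2(124.6-105.2,545-558.7)))
E
```

```text
[  4.3  -2.5 123.3] 124.60242250072893 125.22918661018616
```

Call:
step_arm --pt "4 -2 30 0" --pt "0 0 30 0" --pt "0 0 30 0" --pt "0 0 20 0" --pt "0 0 8 0" --pt "0 0 0 0"

```text
time: 4.2
tool_pos: [0.5365, 0.1132, 0.0563]
tool_rot: [0.008, -0.3, 0.954, 0.003]
contact_force: [0.2, 0.4, -0.5]
gripper_width: 1.001
```

```bash
python3 - <<'E'
from h import *
T=pose(); print(np.round(1000*T[:3,:3].T@(np.array([.5365,.1041,.05])-T[:3,3]),1),np.degrees(np.arctan2(T[1,1],T[0,1]))%180, np.round(T[:3,2],4))
E
```

```text
[ 5.3 -7.5  6.2] 124.86934774460386 [ 0.0128  0.0103 -0.9999]
```

Call:
step_arm --pt "3 -4 2 0" --pt "3 -4 2 0" --pt "0 0 0 0"

```text
time: 4.5
tool_pos: [0.5383, 0.1038, 0.0558]
tool_rot: [0.01, -0.3, 0.954, 0.002]
contact_force: [0.1, -0.1, -1.1]
gripper_width: 0.999
```

```bash
python3 - <<'E'
from h import *
T=pose(); print(np.round(1000*T[:3,:3].T@(np.array([.5365,.1041,.05])-T[:3,3]),1),np.degrees(np.arctan2(T[1,1],T[0,1]))%180, np.round(T[:3,2],4))
E
```

```text
[1.5 1.3 5.8] 124.95315019787877 [ 0.0185  0.0107 -0.9998]
```

Call:
step_arm --pt "1 1 5 0" --pt "0 0 2 0"

```text
time: 4.7
tool_pos: [0.5385, 0.1038, 0.0504]
tool_rot: [0.012, -0.3, 0.954, 0.002]
contact_force: [0.2, 0.2, -0.4]
gripper_width: 1.0
```

Call:
step_arm --pt "0 0 0 0" --pt "0 0 0 0" --pt "0 0 0 0" --pt "0 0 0 0" --pt "0 0 0 0" --pt "0 0 0 0" --claw 0

```text
time: 5.3
tool_pos: [0.539, 0.1038, 0.0508]
tool_rot: [0.013, -0.3, 0.954, 0.002]
contact_force: [0.1, 0.6, -1.5]
gripper_width: 0.259
```

Call:
step_arm --pt "0 0 -20 0" --pt "0 0 -40 0" --pt "0 0 -40 0" --pt "0 0 -40 0" --pt "0 0 0 0"

```text
time: 5.8
tool_pos: [0.5324, 0.1021, 0.1908]
tool_rot: [0.008, -0.3, 0.954, 0.003]
contact_force: [0.4, -0.7, -0.3]
gripper_width: 0.257
```

```bash
python3 - <<'E'
from h import *
c,E=ext('top'); z=np.load('w1.npz'); cw,Ew=ext('wrist',z['T'])
print('top',at_height(c,E,[[346.4,259],[363,257.5],[329,261]],.056).round(4).tolist()); print('w1',at_height(cw,Ew,[[98,228],[62,238],[136,218]],.056).round(4).tolist())
T=pose(); print(np.round(T,4).tolist(), state()['joint_pos'])
E
```

```text
top [[0.4741, -0.0894, 0.056], [0.4702, -0.1363, 0.056], [0.477, -0.0403, 0.056]]
w1 [[0.473, -0.0869, 0.056], [0.4714, -0.1344, 0.056], [0.4751, -0.0393, 0.056]]
[[-0.8202, -0.5719, 0.0128, 0.5324], [-0.5718, 0.8203, 0.0105, 0.1021], [-0.0165, 0.0013, -0.9999, 0.1908], [0.0, 0.0, 0.0, 1.0]] [ 0.04645108 -0.14801411  1.83084312  0.0099788   1.44544964 -2.13435302]
```

Call:
step_arm --pt "0 0 -3 7.6" --pt "0 0 0 7.6" --pt "0 0 0 7.6" --pt "0 0 0 7.6" --pt "0 0 0 7" --pt "0 0 0 0"

```text
time: 6.4
tool_pos: [0.5299, 0.1019, 0.189]
tool_rot: [0.003, 0.035, 0.999, 0.005]
contact_force: [0.1, 0.4, -1.6]
gripper_width: 0.259
```

```bash
python3 - <<'E'
from h import *
T=pose(); print(np.round(T,4).tolist(), state()['joint_pos'])
g=np.array([.4735,-.088,.19])-T[:3,:3]@[.072,0,0]; print(1000*T[:3,:3].T@(g-T[:3,3]))
E
```

```text
[[-0.9976, 0.0693, 0.0068, 0.5299], [0.0694, 0.9975, 0.0101, 0.1019], [-0.0061, 0.0105, -0.9999, 0.189], [0.0, 0.0, 0.0, 1.0]] [ 0.04653235 -0.14837651  1.83419216  0.00980955  1.44852649 -1.45601284]
[ -28.92097125 -193.36692135   -3.32048751]
```

Call:
step_arm --pt "-6 -38 0 0" --pt "-6 -38 0 0" --pt "-6 -38 0 0" --pt "-6 -38 0 0" --pt "-5 -30 0 0" --pt "0 0 0 0" --pt "0 0 0 0"

```text
time: 7.1
tool_pos: [0.5448, -0.0863, 0.1797]
tool_rot: [-0.001, 0.023, 1.0, 0.006]
contact_force: [0.6, 1.2, -1.7]
gripper_width: 0.251
```

```bash
python3 - <<'E'
from h import *
T=pose(); im,D=grab_frame('wrist'); c,E=ext('wrist',T); np.savez('w3',T=T,im=im,D=D); save('w3',im)
print(np.round(T,4).tolist(),state()['time'])
P=cloud(c,E,D); m=(abs(P[...,2]-.056)<.006)&(D>0); m[330:]=0
q=P[m]; r=cv2.minAreaRect(np.float32(q[:,:2]*1000)); print(m.sum(),np.median(q[:,2]),np.round(r,1).tolist() if 0 else r)
E
```

```text
[[-0.9989, 0.0465, -0.0024, 0.5448], [0.0464, 0.9988, 0.0127, -0.0863], [0.003, 0.0126, -0.9999, 0.1797], [0.0, 0.0, 0.0, 1.0]] 7.15
18028 0.05653284038090842 ((489.020263671875, -125.73504638671875), (150.8303680419922, 555.0302734375), 21.386987686157227)
```

View pics/w3.png

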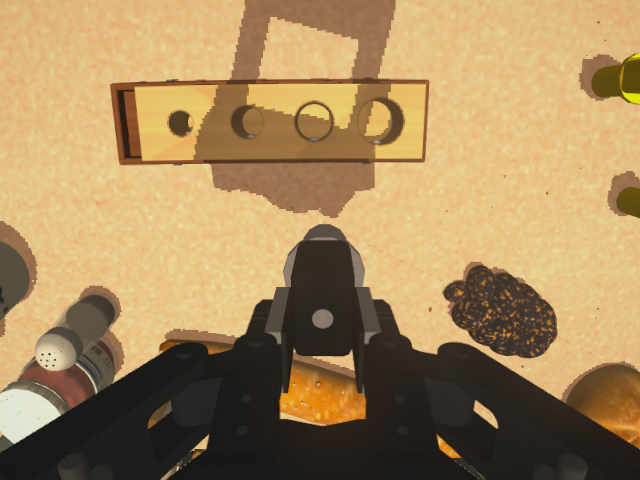

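The block sits near the +y end. The bores are at about (181,123), (247,122), (314,121, the 28 mm one) and (380,121). The held punch shows its barrel near (323,230). I'll overlay the predicted circles on the bore, foot and collar to get the offset.

```bash
cat > ov.py <<'E'
from h import *
import sys
z=np.load('w3.npz'); T=z['T']; im=z['im'].copy(); c,E=ext('wrist',T)
h=at_height(c,E,[[181,123],[247,122],[314,121],[380,121]],.0565); print(h.round(4).tolist())
Ti=np.linalg.inv(T); print('hole28 in tool mm',(1000*(Ti@np.r_[h[2],1])[:3]).round(1))
a=np.linspace(0,2*np.pi,200); k=4; x0,y0=225,90
crop=cv2.resize(im[y0:y0+145,x0:x0+195],None,fx=k,fy=k,interpolation=cv2.INTER_CUBIC)
def circ(P,col):
    u=((proj(c,E,P)-[x0,y0]+.5)*k-.5); cv2.polylines(crop,[np.int32(u.round())],True,col,1)
for p,r in zip(h,(9,11.5,14,16.5)): circ(p+np.c_[np.cos(a),np.sin(a),0*a]*r/1000,(255,0,0))
def tc(zz,r): return (np.c_[np.cos(a)*r/1000,np.sin(a)*r/1000,0*a+zz]@T[:3,:3].T+T[:3,3])
circ(tc(.0508-.001,13),(0,255,0)); circ(tc(.0108,19.5),(0,0,255)); circ(tc(.0058,19.5),(0,0,255))
save('ov1',crop)
E
python3 ov.py
```

```text
[[0.4693, -0.1832, 0.0565], [0.4715, -0.1355, 0.0565], [0.4733, -0.0878, 0.0565], [0.4754, -0.0406, 0.0565]]
hole28 in tool mm [ 71.   -6.3 123.3]
```

View pics/ov1.png

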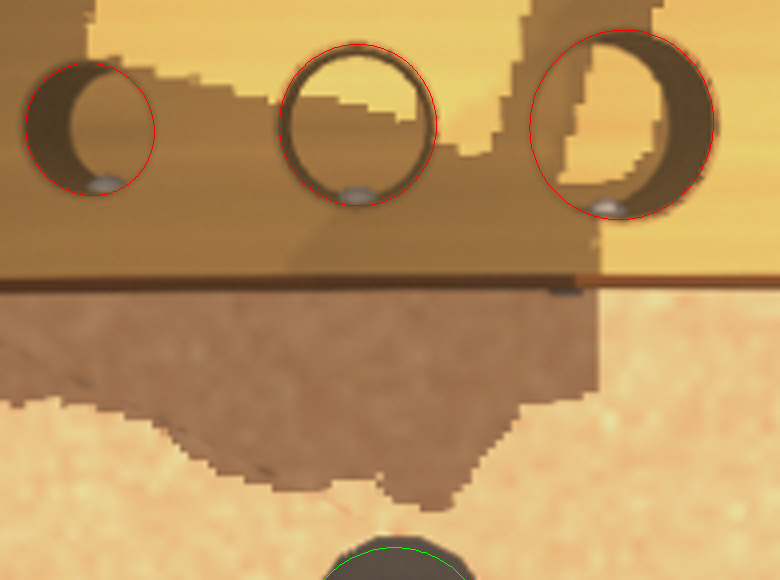

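Call:
step_arm --pt "20 -3 10 0" --pt "20 -3 15 0" --pt "10 -1 15 0" --pt "0 0 10 0" --pt "0 0 0 0" --pt "0 0 0 0"

```text
time: 7.75
tool_pos: [0.4936, -0.0842, 0.1277]
tool_rot: [-0.001, 0.016, 1.0, 0.007]
contact_force: [-0.8, -0.5, -1.6]
gripper_width: 0.258
```

```bash
cat > ov2.py <<'E'
from h import *
import sys
T=pose(); im,D=grab_frame('wrist'); np.savez('w4',T=T,im=im,D=D); c,E=ext('wrist',T)
print(np.round(T,4).tolist(),state()['time'])
H=np.array([.4733,-.0878,.0565]); Ti=np.linalg.inv(T); print('hole28 in tool mm',(1000*(Ti@np.r_[H,1])[:3]).round(1))
a=np.linspace(0,2*np.pi,200); k=4
u=proj(c,E,[H])[0]; x0,y0=int(u[0])-95,int(u[1])-45; print(x0,y0)
crop=cv2.resize(im[y0:y0+145,x0:x0+195],None,fx=k,fy=k,interpolation=cv2.INTER_CUBIC)
def circ(P,col):
    u=((proj(c,E,P)-[x0,y0]+.5)*k-.5); cv2.polylines(crop,[np.int32(u.round())],True,col,1)
circ(H+np.c_[np.cos(a),np.sin(a),0*a]*.014,(255,0,0))
def tc(dx,dy,zz,r): return (np.c_[dx+np.cos(a)*r,dy+np.sin(a)*r,0*a+zz]/1000@T[:3,:3].T+T[:3,3])
circ(tc(1.6,.8,49.8,13),(0,255,0)); circ(tc(1.6,.8,10.8,19.5),(0,0,255)); circ(tc(1.6,.8,5.8,19.5),(0,0,255))
save('ov2',crop)
E
python3 ov2.py
```

```text
[[-0.9995, 0.0321, -0.0015, 0.4936], [0.0321, 0.9994, 0.0137, -0.0842], [0.0019, 0.0136, -0.9999, 0.1277], [0.0, 0.0, 0.0, 1.0]] 7.8
hole28 in tool mm [20.1 -5.3 71.2]
219 161
```

View pics/ov2.png

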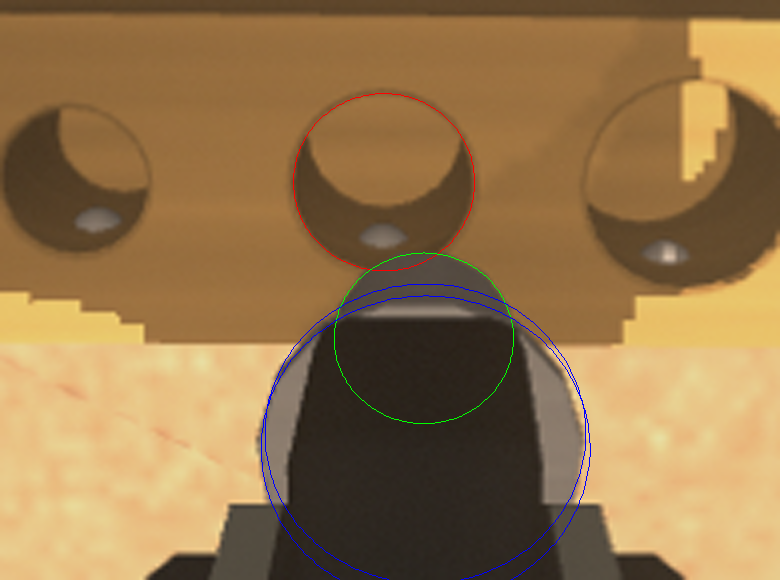

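Call:
step_arm --pt "9 -3 5 0" --pt "9 -3 5 0" --pt "0 0 0 0" --pt "0 0 0 0"

```text
time: 8.2
tool_pos: [0.4758, -0.0902, 0.1189]
tool_rot: [0.001, 0.016, 1.0, 0.006]
contact_force: [0.6, 0.7, -0.9]
gripper_width: 0.259
```

```bash
cat > rel.py <<'E'
from h import *
T=pose(); H=np.array([.4734,-.0882,.0565]); s=state()
print('foot->hole tool mm',(1000*(np.linalg.inv(T)@np.r_[H,1])[:3]-[1.6,.8,50.8]).round(2),'z axis',T[:3,2].round(4),'F',np.round(s['contact_force'],1),'t',s['time'],'w',round(s['gripper_width'],3),T[:3,3].round(4))
E
python3 rel.py
```

```text
foot->hole tool mm [ 0.91  0.32 11.58] z axis [ 0.0014  0.0126 -0.9999] F [ 0.6  0.7 -0.9] t 8.2 w 0.259 [ 0.4758 -0.0902  0.1189]
```

Call:
step_arm --pt "0.9 0.3 4 0" --pt "0 0 4 0" --pt "0 0 0 0"

```text
time: 8.5
tool_pos: [0.4752, -0.09, 0.1107]
tool_rot: [0.001, 0.016, 1.0, 0.006]
contact_force: [-0.2, -0.5, -2.0]
gripper_width: 0.259
```

```bash
python3 rel.py
```

```text
foot->hole tool mm [0.36 0.31 3.42] z axis [ 0.0026  0.0124 -0.9999] F [-0.2 -0.5 -2. ] t 8.5 w 0.259 [ 0.4752 -0.09    0.1107]
```

Call:
step_arm --pt "0.5 0.4 1.5 0" --pt "0 0 1.5 0" --pt "0 0 1 0"

```text
time: 8.8
tool_pos: [0.4749, -0.0895, 0.1064]
tool_rot: [0.001, 0.016, 1.0, 0.006]
contact_force: [0.1, -0.2, -2.2]
gripper_width: 0.256
```

```bash
python3 rel.py
```

```text
foot->hole tool mm [ 0.1  -0.16 -0.86] z axis [ 0.0027  0.0124 -0.9999] F [ 0.1 -0.2 -2.2] t 8.8 w 0.256 [ 0.4749 -0.0895  0.1064]
```

Call:
step_arm --pt "0 0 1 0" --pt "0 0 1 0" --pt "0 0 1 0"

```text
time: 9.1
tool_pos: [0.4751, -0.0894, 0.1032]
tool_rot: [0.001, 0.016, 1.0, 0.006]
contact_force: [-0.5, -0.6, -0.2]
gripper_width: 0.256
```

```bash
python3 rel.py
```

```text
foot->hole tool mm [ 0.23 -0.19 -4.06] z axis [ 0.0028  0.0124 -0.9999] F [-0.5 -0.6 -0.2] t 9.1 w 0.256 [ 0.4751 -0.0894  0.1032]
```

The foot is 4 mm into the bore with no lateral or vertical force. I'll carry on slowly.

Call:
step_arm --pt "0 0 2 0" --pt "0 0 2 0" --pt "0 0 2 0"

```text
time: 9.4
tool_pos: [0.4753, -0.0895, 0.097]
tool_rot: [0.002, 0.016, 1.0, 0.006]
contact_force: [0.8, -0.8, -0.6]
gripper_width: 0.258
```

Call:
step_arm --pt "0 0 2 0" --pt "0 0 2 0"

```text
time: 9.6
tool_pos: [0.4752, -0.0894, 0.0925]
tool_rot: [0.001, 0.016, 1.0, 0.006]
contact_force: [-0.8, -0.0, -1.2]
gripper_width: 0.254
```

```bash
python3 rel.py
```

```text
foot->hole tool mm [  0.35  -0.14 -14.76] z axis [ 0.0031  0.0123 -0.9999] F [-0.8 -0.  -1.2] t 9.6 w 0.254 [ 0.4752 -0.0894  0.0925]
```

Call:
step_arm --pt "0 0 1.5 0" --pt "0 0 1.5 0"

```text
time: 9.8
tool_pos: [0.4751, -0.0893, 0.0891]
tool_rot: [0.001, 0.016, 1.0, 0.006]
contact_force: [-0.5, -0.3, -0.6]
gripper_width: 0.259
```

Call:
step_arm --pt "0 0 1.5 0"

```text
time: 9.9
tool_pos: [0.475, -0.0892, 0.0875]
tool_rot: [0.001, 0.016, 1.0, 0.006]
contact_force: [-0.4, -0.9, 0.4]
gripper_width: 0.258
```

Call:
step_arm --pt "0 0 1.5 0"

```text
time: 10.0
tool_pos: [0.4748, -0.0892, 0.0859]
tool_rot: [0.001, 0.016, 1.0, 0.006]
contact_force: [-0.4, -0.2, 1.2]
gripper_width: 0.257
```

```bash
python3 rel.py
```

```text
foot->hole tool mm [ -0.14  -0.16 -21.42] z axis [ 0.0017  0.0124 -0.9999] F [-0.4 -0.2  1.2] t 10.0 w 0.257 [ 0.4748 -0.0892  0.0859]
```

Call:
step_arm --pt "0 0 1.5 0"

```text
time: 10.1
tool_pos: [0.4748, -0.0893, 0.0844]
tool_rot: [0.001, 0.016, 1.0, 0.006]
contact_force: [-0.4, -0.4, 1.0]
gripper_width: 0.26
```

Call:
step_arm --pt "0 0 1.5 0"

```text
time: 10.2
tool_pos: [0.4748, -0.0893, 0.0829]
tool_rot: [0.001, 0.016, 1.0, 0.006]
contact_force: [-0.8, 0.4, -0.0]
gripper_width: 0.254
```

Call:
step_arm --pt "0 0 1.5 0"

```text
time: 10.3
tool_pos: [0.4749, -0.0893, 0.0815]
tool_rot: [0.001, 0.016, 1.0, 0.006]
contact_force: [-2.1, -0.0, 0.6]
gripper_width: 0.25
```

Call:
step_arm --pt "0 0 1.5 0"

```text
time: 10.4
tool_pos: [0.4749, -0.0893, 0.0801]
tool_rot: [0.001, 0.016, 1.0, 0.006]
contact_force: [-1.3, 0.1, 1.5]
gripper_width: 0.256
```

```bash
python3 rel.py
```

```text
foot->hole tool mm [-4.000e-02 -2.000e-02 -2.718e+01] z axis [ 0.0017  0.0121 -0.9999] F [-1.3  0.1  1.5] t 10.4 w 0.256 [ 0.4749 -0.0893  0.0801]
```

Call:
step_arm --pt "0 0 1.5 0" --pt "0 0 1.5 0"

```text
time: 10.6
tool_pos: [0.475, -0.0894, 0.0773]
tool_rot: [0.001, 0.016, 1.0, 0.006]
contact_force: [-2.2, -0.4, 1.7]
gripper_width: 0.254
```

Call:
step_arm --pt "0 0 1.5 0" --pt "0 0 1.5 0"

```text
time: 10.8
tool_pos: [0.4751, -0.0895, 0.0746]
tool_rot: [0.001, 0.016, 1.0, 0.006]
contact_force: [-2.0, 1.4, 2.9]
gripper_width: 0.261
```

Call:
step_arm --pt "0 0 1.5 0" --pt "0 0 1.5 0"

```text
time: 11.0
tool_pos: [0.4752, -0.0895, 0.0718]
tool_rot: [0.001, 0.016, 1.0, 0.006]
contact_force: [-2.6, 0.3, 5.6]
gripper_width: 0.261
```

```bash
python3 rel.py
```

```text
foot->hole tool mm [  0.22   0.32 -35.47] z axis [ 0.0016  0.0115 -0.9999] F [-2.6  0.3  5.6] t 11.0 w 0.261 [ 0.4752 -0.0895  0.0718]
```

Call:
step_arm --pt "0.3 0 1 0" --pt "0 0 1 0"

```text
time: 11.2
tool_pos: [0.475, -0.0896, 0.0698]
tool_rot: [0.001, 0.016, 1.0, 0.006]
contact_force: [-2.2, -0.7, 3.3]
gripper_width: 0.254
```

Call:
step_arm --pt "0.2 0 1 0"

```text
time: 11.3
tool_pos: [0.4749, -0.0896, 0.0689]
tool_rot: [0.001, 0.016, 1.0, 0.006]
contact_force: [-1.9, -0.6, 3.4]
gripper_width: 0.26
```

Call:
step_arm --pt "0 0 1 0"

```text
time: 11.4
tool_pos: [0.4749, -0.0896, 0.0678]
tool_rot: [0.001, 0.016, 1.0, 0.006]
contact_force: [-3.2, 0.4, 4.6]
gripper_width: 0.26
```

```bash
python3 rel.py
```

```text
foot->hole tool mm [-2.000e-02  3.900e-01 -3.946e+01] z axis [ 0.0022  0.0113 -0.9999] F [-3.2  0.4  4.6] t 11.4 w 0.26 [ 0.4749 -0.0896  0.0678]
```

Call:
step_arm --pt "0.2 0 1 0"

```text
time: 11.5
tool_pos: [0.4749, -0.0895, 0.0671]
tool_rot: [0.001, 0.016, 1.0, 0.006]
contact_force: [-3.8, 1.6, 10.1]
gripper_width: 0.26
```

Call:
step_arm --pt "0 0 1 0"

```text
time: 11.6
tool_pos: [0.475, -0.0895, 0.0671]
tool_rot: [0.001, 0.016, 1.0, 0.006]
contact_force: [-7.2, 1.6, 12.8]
gripper_width: 0.259
```

```bash
python3 - <<'E'
from h import *
im,D=grab_frame('scene'); c,E=ext('scene'); u=proj(c,E,[[.474,-.089,.07]])[0].astype(int); k=im[u[1]-50:u[1]+50,u[0]-65:u[0]+65]
save('home1',cv2.resize(k,None,fx=6,fy=6,interpolation=cv2.INTER_CUBIC))
E
python3 rel.py
```

```text
foot->hole tool mm [-1.000e-02  3.400e-01 -4.016e+01] z axis [ 0.0018  0.0116 -0.9999] F [-5.7  1.   9.3] t 11.65 w 0.26 [ 0.4749 -0.0895  0.0671]
```

View pics/home1.png

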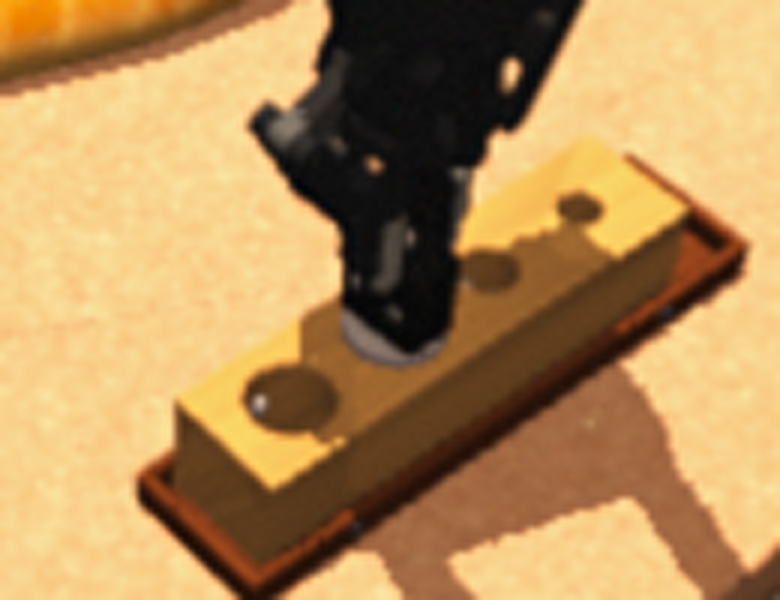

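The downward stop is at a depth of 40.2 mm, and in the scene picture the collar (crop 395,345) lies on the block top. I'll release and back away.

Call:
step_arm --pt "0 0 0 0" --pt "0 0 0 0" --pt "0 0 0 0" --pt "0 0 0 0" --pt "0 0 0 0" --claw 100

```text
time: 12.15
tool_pos: [0.4756, -0.0893, 0.0656]
tool_rot: [0.002, 0.016, 1.0, 0.006]
contact_force: [0.4, -0.3, -0.2]
gripper_width: 0.999
```

Call:
step_arm --pt "0 0 -10 0" --pt "0 0 -25 0" --pt "0 0 -40 0" --pt "0 0 -40 0" --pt "-30 0 -20 0" --pt "-30 0 0 0" --pt "0 0 0 0"

```text
time: 12.85
tool_pos: [0.5362, -0.0928, 0.2099]
tool_rot: [0.004, 0.016, 1.0, 0.006]
contact_force: [-0.5, 0.7, -0.3]
gripper_width: 0.996
```

```bash
python3 - <<'E'
from h import *
T=pose(); im,D=grab_frame('wrist'); c,E=ext('wrist',T); P=cloud(c,E,D); print(T[:3,3],state()['time'],np.round(state()['contact_force'],1))
d=np.hypot(P[...,0]-.4734,P[...,1]+.0882); ok=D>0
g=ok&(d<.025)&(P[...,2]>.085); print('grip top z',np.percentile(P[g][:,2],[10,50,90]).round(4),'exp',.0565+.045,'centre',P[g].mean(0).round(4))
A=np.c_[P[g][:,:2],np.ones(g.sum())]; print('top slope',np.linalg.lstsq(A,P[g][:,2],rcond=None)[0][:2].round(3))
co=ok&(d<.019)&(d>.013)&(P[...,2]<.07); print('collar z',np.percentile(P[co][:,2],[10,50,90]).round(4),'block',np.median(P[ok&(d>.025)&(d<.03)&(P[...,2]<.07)&(abs(P[...,0]-.4734)<.015)][:,2]).round(4))
u=proj(c,E,[[.4734,-.0882,.06]])[0].astype(int); k=im[max(u[1]-70,0):u[1]+70,max(0,u[0]-95):u[0]+95]
save('end',cv2.resize(k,None,fx=4,fy=4,interpolation=cv2.INTER_CUBIC))
E
```

```text
[ 0.53624334 -0.09277573  0.20991538] 12.9 [-0.   1.2  0.8]
grip top z [0.0995 0.1013 0.1024] exp 0.1015 centre [ 0.4716 -0.0881  0.1011]
top slope [0.001 0.002]
collar z [0.0608 0.0617 0.0627] block 0.0566
```

View pics/end.png

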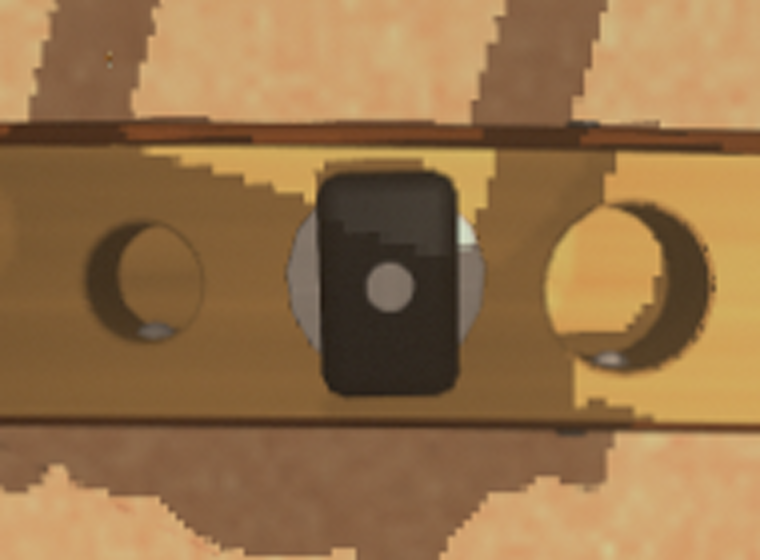

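The punch stands upright in the 28 mm bore, between the 23 mm one at (145,282) and the 33 mm one at (628,287). The collar top is 5.1 mm above the block, so it's flat, and the gripper is clear.

```bash
python3 -c "
from plant import *
print(job_done())"
```

```text
the job is handed in; nothing more can be done
None
```

The thicker punch is in the 28 mm bore, pressed home and released. I handed the job in at about 12.9 s of the 48 s, and no verdict was reported.

- **Identification:** I took the black punch at world (0.535, 0.105). Its barrel measured about 26 mm wide in the scene picture, against about 20–21 mm for the thin one. The two yellow look-alikes were left alone.
- **Insertion:** The foot went straight into the bore without a search. The wrist force stayed at or below about 15 N in the readings between moves, and the punch stopped at 40.2 mm depth.
- **Last checks:**
  - The collar top is 5.1 mm above the block face, against 5 mm expected.
  - The grip top is at z = 0.1013 m, against 0.1015 m expected, with a slope below 0.003 rad.
  - The gripper is open and about 14 cm above the release height and 6 cm to one side.
- **Disagreements:**
  - The tool tilted by up to about 1.5° during the moves, which the interface could not correct. It did no harm to the fit.
  - The grip's centre reads about 2 mm off the bore's in x, which is within the camera calibration.
- **Not checked:** I did not measure the thin punch and the other bystanders again at the end. No contact with them showed in the forces.

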